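# Wedge a split soap mould shut

### The job

Take the blue wedge out of the wooden rack, stand it thin end down in the middle of the slot between the white split mould and the dark steel backstop, and tap or press it down, a little at a time, until the mould is shut and the wedge stays locked tight by itself. Use a firm but gentle hand so that the mould is not cracked by forcing the wedge, and leave the orange wedge and everything else on the table where it is.

Things in the scene. Friction and masses are not known exactly. Their poses are not given: they have to be found in the camera images.
- wedge: Blue-painted aluminium wedge, 34 mm wide (its y), 110 mm high (its z); thickness (its x) grows evenly from 6 mm at the foot to 28 mm at the top, both broad faces alike; 110 to 220 g. Origin: middle of the thin foot; z points to the flat thick top. Starts standing loosely in one of the rack's two pockets, foot 5 mm above the table. Best gripped across the 34 mm width near the top.
- spare: Orange wedge of the same shape and size, in the rack's other pocket. It belongs to another mould: leave it.
- rack: Dark wooden block fixed to the table, 150 x 75 x 35 mm high, with two pockets 30 mm deep at 35 mm either side of its middle along its x, each holding a wedge with the wedge's 34 mm width along the block's y. Origin: centre of the underside.
- frame: Clamp frame fixed to the table: plywood board 270 x 130 x 12 mm; on it, from -x to +x: dark steel backstop (reaching to 100 mm behind the slot), the slot, moving half of the white mould, fixed half, wooden end block. All 84 mm high or lower, 90 mm wide along y (end block 110). The mould shuts along +x. Origin: centre of the underside; z up.
- slot (a point): Middle of the slot's mouth, level with the mould's top, 84 mm above the table; axes as the frame's. The slot runs along y (84 mm, open ends); the wedge's width goes along y. The mouth is 10.5 to 15.5 mm across x: the backstop was set by hand, up to 2.5 mm off, and cannot be read. Both faces lean in at the wedge's slope, 1 in 10, and are waxed (friction about 0.3). Free depth 72 mm.
- mould_half (a joint): How far the moving half is pushed towards the fixed one, m: 0 = open (4 mm gap held by springs, 2 N), 0.004 = shut on a hard stop (springs 6 N). Pressing the wedge down gives a sideways force of 1.1 to 2 times the push: 4 to 8 N down shuts the mould; 13 to 18 N makes the wedge properly tight and it stays so. Over about 25 N is forcing it: press slowly.
- mould_back (a point): Middle of the top of the moving half's back wall, 9 mm from the slot; moves with that half. Wedge depths: put in loose, the foot rests 22 to 48 mm below the slot's mouth; it is tight about 20 mm farther down (42 to 68 mm, a few mm more under load), depending on where the backstop was set: feel for it.
- jug_a: Clear plastic measuring jug, 100 mm across, 120 mm high; origin under its centre. Bystander.
- jug_b: A second clear jug of the same size. Bystander.
- bottle: Dark blue bottle with a black cap, 48 mm across, 130 mm high; origin under its centre. Bystander.
- dropper: Small blue dye bottle, 26 mm across, 60 mm high; origin under its centre. Bystander.
- soap: Blue hexagonal soap, about 60 mm across, 18 mm high; origin under its centre. Bystander.
- stick: Wooden stirring stick, 8 mm thick, about 200 mm long, lying along its x. Bystander.
- jar: White jar with green cap, 70 mm across, 70 mm high; origin under its centre. Bystander.
Not all that is in view belongs to the job. What is shaped like the wedge but green is not meant.

How it is judged:
By the outcome, as a careful person would: the job done as asked, in the order asked, and still so for the second after the job is handed in, with the robot touching nothing.
It also fails if it takes over 61 s, if anything falls off the work surface, if the arm or the gripper's body presses on something with over 40 N, if the wrist force passes 120 N, or if a joint passes its speed limit or range.

### The arm

A 6-joint arm with a two-finger parallel gripper is mounted at the origin on the work surface. World frame = base frame: x ahead of the robot, y to its left, z up, the work surface at z = 0. Lengths are in mm, angles in rad, forces in N, time in s.
With the tool pointing down it reaches from about 275 to 1000 mm from the base axis. Payload 8.4 kg.
Tool frame: the origin (TCP) lies at the very end of the fingers, on their centre line; the grasp point (between the pads) lies 19 mm behind it; z points along the fingers, y is the direction in which the jaws open and shut (so a half turn about z gives the same grasp; the last joint's range is limited). The gripper opens to 85 mm and grips with 20 to 120 N. Pads are 22 mm wide; open, the fingers measure 114 mm over their backs; the gripper's body (76 mm by 85 mm) begins 54 mm behind the grasp point. The pads swing forward as they close: fully open they stand 13 mm farther back than shut.
Start: joints at [-1.219, 0.353, 1.633, -0, 1.155, -0.002], TCP at [216.539, -586.292, 231.281] pointing down, gripper open.
Joint ranges: [-2.63, 2.63], [-0.92, 2.1], [0.06, 2.66], [-1.3, 4.44], [0, 2.69], [-3.02, 3.02]. Speed limits (rad/s): [2.22, 2.22, 2.79, 3.14, 3.14, 3.14].

### API

Orientations are given as [roll, pitch, yaw] about the fixed x, y, z axes, in that order (R = Rz(yaw) Ry(pitch) Rx(roll)).
In Python, from rig import r gives the robot as it stands.
- The arm moves only by the tool move_arm, never from a script. Its argument "increments" is a list of rows, each an object of numbers: "tx", "ty", "tz": the shift along the tool's x, y, z in cm; "rx", "ry", "rz": the turn, a rotation vector about the tool's x, y, z in degrees; "gripper": the gripper's target within -1 to 1 (fully open at 1, half-way at 0, shut at -1). A call has 1 to 12 rows; each row shifts and turns the commanded pose from where the row before left it, along the tool's axes as they then stand; what a row does not reach is not made up. A row lasts 1/10 s, in which the tool goes at most 50 mm and 8.59 degrees, less where a joint would pass 70% of its speed; a pose out of reach is approached as far as the arm can. A call is refused whole if a number of a shift passes 5 or a number of a turn 8.59, either way. A call with a gripper value outside its range is refused whole. The fingers move at their own pace and stop on an object; "squeeze" is the grip in N (left out, the last holds). Time passes only in rows, so rows that do not move let the fingers close. It gives the time, the measured TCP pose, the force and the opening at its end, in the units of the state.
- r.sense(): the state, without advancing time (a new reading comes with each control period).
- r.grab_frame(name): name is "side" or "top"; returns (picture, depth): 400x640x3 uint8, red, green, blue; 400x640 float32, mm along the optical axis (not along the pixel's ray), 0 where there is no reading.
- r.camera_model(name): a dict with "fx", "fy", "cx", "cy" (pixels), "R" (3x3) and "t" (3): a world point X has camera coordinates R X + t. Camera axes: x right, y down, z forward; pixel columns grow to the right and rows downward; lengths in mm; the calibration is good to about 2 mm. A picture is of the moment at which its call begins. camera_model takes no time and is no camera call.
- r.sign_off(): hands the job in, once; it reports no verdict.
Trained networks look in the newest picture that a camera, given by its name, has taken for a name from the list of things; names that differ only in an ending like _2 or _b are one class to them, and where a whole thing is asked for, a point or a joint stands for the part that bears it (a point fixed in the world has none). Each returns a list of dicts, best first, with "confidence" (0 to 1); they miss things now and then, are a little off and sometimes report something else, mostly with a low value. They report only what shows in the picture. A call takes as long as a camera call. They do not tell look-alikes from the thing itself.
- r.cut_out(query, camera): "mask" (400x640 bool, what is visible of it) and "bbox" ([left, top, right, bottom] in pixels, round what is visible of it).
- r.place_of(query, camera): "location" ([row, column] in pixels: a listed point, or the origin of a listed thing).
The state is a dict: "clock": time; "qpos": joint angles; "qvel": joint speeds; "joint_efforts": joint torques, N m; "eef_pos": TCP position; "tcp_rot": TCP orientation; "contact_force": force on the tool from outside, world axes, zero at the start; "wrist_torque": the same for the moment, N m; "opening": opening from 0.0 (shut) to 1.0 (fully open).
Only numpy, scipy, OpenCV 4.12 (cv2) and the standard library are available. Lean on these libraries where they do the work, as an engineer would, in place of code of your own. Each camera call takes 0.05 s, during which the arm holds its last target. There are 200 camera calls.

## Working session

There is one attempt and no reset: what is moved stays moved. The work goes in short steps, Python scripts to look and compute and a tool call to move; the robot and the scene stay as the last step left them, time stands still between calls to the robot, and variables do not carry over. Pictures are saved under pics/ and viewed, about 8 in all and at most 12, crops included, and the job is handed in when it is done.

Besides the shell and the picture viewer there is one more tool, called after "Request:" as a command line: name --argument value ..., lists and objects as JSON in quotes. move_arm: Moves the arm, as the interface text tells. Its arguments: {"type":"object","properties":{"increments":{"type":"array","items":{"type":"object","properties":{"tx":{"type":"number"},"ty":{"type":"number"},"tz":{"type":"number"},"rx":{"type":"number"},"ry":{"type":"number"},"rz":{"type":"number"},"gripper":{"type":"number"}}}},"squeeze":{"type":"number"}},"required":["increments"]}

```bash
mkdir -p pics; ls; cat > h.py <<'E'
from rig import r
import numpy as np, cv2
def ray(cam,row,col):
    m=r.camera_model(cam);R=np.array(m["R"]);t=np.array(m["t"])
    d=R.T@np.array([(col-m["cx"])/m["fx"],(row-m["cy"])/m["fy"],1]);return -R.T@t,d
def at_z(cam,row,col,z):
    o,d=ray(cam,row,col);return o+d*(z-o[2])/d[2]
def cloud(cam,dep):
    m=r.camera_model(cam);R=np.array(m["R"]);t=np.array(m["t"])
    v,u=np.indices(dep.shape);P=np.stack([(u-m["cx"])/m["fx"]*dep,(v-m["cy"])/m["fy"]*dep,dep],-1)
    W=(P-t)@R;W[dep<=0]=np.nan;return W
def proj(cam,X):
    m=r.camera_model(cam);c=np.array(m["R"])@np.array(X)+np.array(m["t"]);return [c[1]/c[2]*m["fy"]+m["cy"],c[0]/c[2]*m["fx"]+m["cx"]]
E
python3 - <<'E'
from h import *
np.set_printoptions(precision=1,suppress=True)
for c in("top","side"):
    p,d=r.grab_frame(c);cv2.imwrite(f"pics/{c}0.png",p[:,:,::-1]);np.save(f"pics/{c}0.npy",d)
    m=r.camera_model(c);print(c,m["fx"],-np.array(m["R"]).T@m["t"])
    for q in("wedge","slot","rack","frame","mould_back"):
        for x in r.place_of(q,c)[:3]:
            print(c,q,round(x["confidence"],2),np.array(x["location"]),at_z(c,*x["location"],84 if q in("slot","mould_back") else 5 if q=="wedge" else 0))
print(r.sense())
E
```

```text
pics
top 451.84171203285825 [ 355.8    8.2 1392.4]
top wedge 0.69 [199.6 413.9] [ 566.8 -282.8    5. ]
top wedge 0.68 [194.6 377.5] [ 582.7 -170.7    5. ]
top rack 0.73 [210.3 416.3] [ 534. -290.    0.]
top frame 0.81 [202.8 293.3] [558.3  91.1   0. ]
top mould_back 0.97 [194.  291.9] [572.2  90.5  84. ]
side 388.5822858812257 [128.2 556.7 865.4]
side wedge 0.68 [167.1 381. ] [ 552.1 -281.9    5. ]
side wedge 0.54 [181.9 355.7] [ 575.7 -175.2    5. ]
side slot 0.84 [222.6 304.8] [549.4  94.9  84. ]
side rack 0.74 [169.5 385.8] [ 536.4 -287.2   -0. ]
side rack 0.59 [171.  397.9] [ 502.6 -306.2    0. ]
side frame 0.66 [237.6 305.8] [558.   83.5   0. ]
side mould_back 0.83 [217.2 301.3] [568.1  87.1  84. ]
side mould_back 0.41 [356.4 304.3] [328.2 352.8  84. ]
{'clock': 0.6, 'qpos': array([-1.2,  0.4,  1.6,  0. ,  1.2, -0. ]), 'qvel': array([ 0.,  0., -0.,  0., -0.,  0.]), 'joint_efforts': array([  0. , -60.5, -34.2,   0. ,   0. ,   0. ]), 'eef_pos': array([ 216.5, -586.3,  231.3]), 'tcp_rot': array([ 3.1, -0. ,  0.4]), 'contact_force': array([-0.8,  0.3, -0.2]), 'wrist_torque': array([-0., -0., -0.]), 'opening': 0.999890675783491}
```

View pics/top0.png

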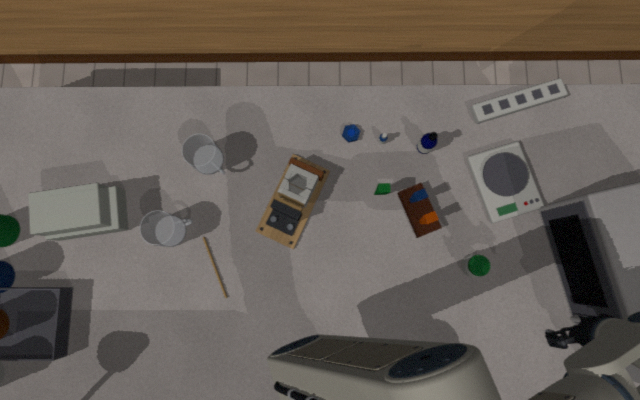

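View pics/side0.png

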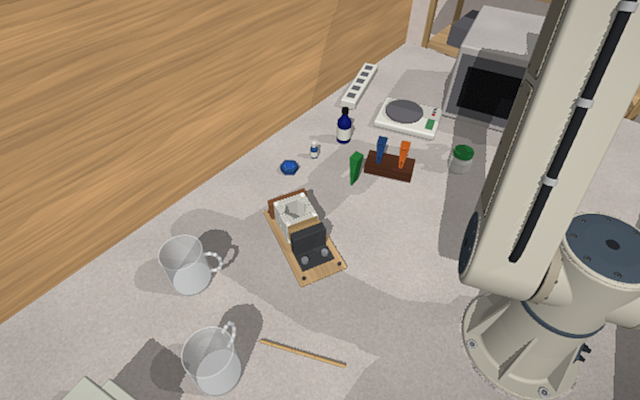

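The top view shows the blue wedge in the rack at about (196,418), with the orange one at (218,428). The green look-alike stands free at (188,383). In the side view they are at (150,381) blue, (155,405) orange and (168,356) green. I choose the blue one in the rack. The frame is at (202,293), with the backstop at its lower left.

```bash
python3 - <<'E'
from h import *
np.set_printoptions(precision=1,suppress=True)
T=cv2.imread("pics/top0.png");S=cv2.imread("pics/side0.png")
a=cv2.resize(T[150:255,250:450],(800,420),interpolation=cv2.INTER_CUBIC)
b=np.hstack([cv2.resize(S[130:190,345:425],(400,300),interpolation=cv2.INTER_CUBIC)[:180],cv2.resize(S[185:285,260:350],(400,180),interpolation=cv2.INTER_CUBIC)]);cv2.imwrite("pics/crop1.png",np.vstack([a,b]))
def rect(P):
    (c,s,an)=cv2.minAreaRect(P.astype(np.float32));return np.array(c),np.array(s),an
for c,im in(("top",T),("side",S)):
    W=cloud(c,np.load(f"pics/{c}0.npy"));hsv=cv2.cvtColor(im,cv2.COLOR_BGR2HSV)
    h,s,v=cv2.split(hsv)
    for n,m in(("blue",(h>100)&(h<125)&(s>120)),("orange",(h>3)&(h<18)&(s>190)&(v>120))):
        near=m&(abs(W[...,0]-555)<70)&(abs(W[...,1]+285)<80)
        top=near&(W[...,2]>108)
        print(c,n,near.sum(),top.sum(),np.nanmax(W[near][:,2]),W[top].mean(0),rect(W[top][:,:2]))
    reg=(abs(W[...,0]-550)<150)&(abs(W[...,1]-90)<110)
    for lo,hi in((6,18),(60,75),(78,90)):
        k=reg&(W[...,2]>lo)&(W[...,2]<hi);print(c,lo,k.sum(),W[k].mean(0),rect(W[k][:,:2]))
    for x in r.cut_out("rack",c)[:1]:
        k=x["mask"]&(W[...,2]>30)&(W[...,2]<40);print("rack",k.sum(),rect(W[k][:,:2]))
    for q in("mould_back","slot"):
        for x in r.place_of(q,c)[:2]:print(q,x["confidence"],x["location"],at_z(c,*x["location"],84))
    z=at_z
E
```

```text
top blue 145 107 123.15428163556687 [ 564.9 -279.   115.4] (array([ 564.9, -279.3]), array([26.4, 32.2]), 23.20496368408203)
top orange 86 86 120.22030440940264 [ 499.6 -305.1  115.7] (array([ 500.2, -304.2]), array([24.4, 30. ]), 21.469690322875977)
top 6 1589 [528.8  98.   12.5] (array([549.8,  89.6]), array([218.6, 299.6]), 89.978271484375)
top 60 111 [590.   73.8  68.1] (array([590.5,  78.4]), array([106.5, 162.3]), 65.16937255859375)
top 78 1128 [587.3  80.8  84. ] (array([590.7,  79.5]), array([108.8, 161.8]), 65.16423797607422)
rack 827 (array([ 533.1, -293.5]), array([150. ,  76.4]), 22.619380950927734)
mould_back 0.97 [194.0, 291.9] [572.2  90.5  84. ]
side blue 169 66 117.52997410433402 [ 560.9 -274.8  113.5] (array([ 561.7, -277. ]), array([23.4, 38.4]), 21.436555862426758)
side orange 165 61 117.65477423385998 [ 497.2 -302.7  113.5] (array([ 496.5, -302.9]), array([22.8, 34.7]), 22.546247482299805)
side 6 1651 [508.3 134.7  12.5] (array([554.5,  92.5]), array([142.3, 262.2]), 65.00084686279297)
side 60 354 [574.3  97.7  68.5] (array([587.5,  83.4]), array([109.6, 164.6]), 65.03746032714844)
side 78 1162 [575.9  90.   82.8] (array([588.1,  87. ]), array([106.4, 161. ]), 63.30958557128906)
rack 663 (array([ 530.5, -289.9]), array([149.8,  83. ]), 22.014266967773438)
mould_back 0.83 [217.2, 301.3] [568.1  87.1  84. ]
mould_back 0.41 [356.4, 304.3] [328.2 352.8  84. ]
slot 0.84 [222.6, 304.8] [549.4  94.9  84. ]
```

View pics/crop1.png

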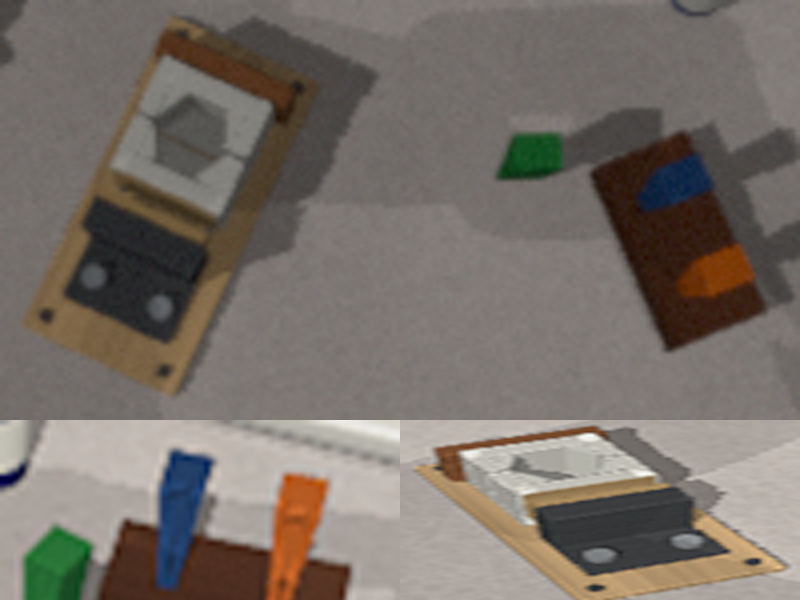

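The crop confirms the choice: the blue wedge stands in the rack's upper pocket. Next I measure the slot by colour profiles along the frame axis and work out the approach.

```bash
python3 - <<'E'
from h import *
np.set_printoptions(precision=1,suppress=True,linewidth=180)
a=np.radians(-25);ex=np.array([np.cos(a),np.sin(a),0]);ey=np.array([-np.sin(a),np.cos(a),0])
O=np.array([556,95,84.])
for c in("top","side"):
    g=cv2.imread(f"pics/{c}0.png").mean(2).astype(np.float32)
    s=np.arange(-40,110,2)
    def prof(dirx,pts):
        out=0
        for p in pts:
            q=np.array([proj(c,p+dirx*t) for t in s],np.float32);out=out+cv2.remap(g,q[:,1:2].copy(),q[:,0:1].copy(),1)[:,0]
        return out/len(pts)
    print(c,"x",dict(zip(s.tolist(),prof(ex,[O+ey*y for y in(-25,-15,0,15,25)]).astype(int).tolist())))
    s=np.arange(-70,72,2)
    print(c,"y mould",dict(zip(s.tolist(),prof(ey,[O+ex*x for x in(22,28,32)]).astype(int).tolist())))
    W=cloud(c,np.load(f"pics/{c}0.npy"));D=W-O;X=D@ex;Y=D@ey;k=(abs(Y)<42)&(X>-60)&(X<140)
    for lo in range(-36,30,4):
        kk=k&(X>=lo)&(X<lo+4)
        print(lo,kk.sum(),np.nanpercentile(W[kk][:,2],[10,50,90]) if kk.sum() else "",end="; ")
    k=(W[...,2]>78)&(W[...,2]<90)&(X>15)&(X<85)&(abs(Y)<80);print("\nYext",np.percentile(Y[k],[1,99]))
    k=(W[...,2]>78)&(W[...,2]<90)&(X>-40)&(X<-6)&(abs(Y)<80);print("Yext back",np.percentile(Y[k],[1,99]),np.percentile(X[k],[2,98]))
print(r.sense()["tcp_rot"]*180/np.pi,r.sense()["qpos"])
E
```

```text
top x {-40: 40, -38: 39, -36: 38, -34: 39, -32: 40, -30: 39, -28: 39, -26: 38, -24: 38, -22: 41, -20: 49, -18: 63, -16: 78, -14: 85, -12: 85, -10: 80, -8: 72, -6: 63, -4: 53, -2: 48, 0: 51, 2: 62, 4: 79, 6: 99, 8: 119, 10: 127, 12: 128, 14: 127, 16: 127, 18: 126, 20: 121, 22: 111, 24: 103, 26: 103, 28: 104, 30: 102, 32: 101, 34: 100, 36: 98, 38: 94, 40: 89, 42: 82, 44: 78, 46: 80, 48: 82, 50: 82, 52: 82, 54: 84, 56: 87, 58: 86, 60: 87, 62: 88, 64: 90, 66: 93, 68: 94, 70: 96, 72: 98, 74: 101, 76: 105, 78: 109, 80: 116, 82: 124, 84: 129, 86: 129, 88: 128, 90: 127, 92: 126, 94: 124, 96: 114, 98: 92, 100: 64, 102: 53, 104: 53, 106: 54, 108: 54}
top y mould {-70: 71, -68: 67, -66: 63, -64: 61, -62: 60, -60: 60, -58: 61, -56: 61, -54: 61, -52: 62, -50: 63, -48: 64, -46: 70, -44: 89, -42: 111, -40: 124, -38: 128, -36: 128, -34: 128, -32: 127, -30: 127, -28: 126, -26: 126, -24: 125, -22: 124, -20: 120, -18: 112, -16: 104, -14: 98, -12: 91, -10: 89, -8: 91, -6: 90, -4: 89, -2: 90, 0: 91, 2: 90, 4: 90, 6: 92, 8: 91, 10: 90, 12: 89, 14: 87, 16: 86, 18: 88, 20: 98, 22: 112, 24: 120, 26: 124, 28:
[... 1826 characters left out ...]
: 188, 30: 184, 32: 186, 34: 189, 36: 190, 38: 187, 40: 187, 42: 191, 44: 196, 46: 185, 48: 159, 50: 152, 52: 156, 54: 155, 56: 150, 58: 150, 60: 153, 62: 149, 64: 147, 66: 149, 68: 148, 70: 144}
-36 43 [82.  83.6 85.1]; -32 42 [82.4 83.6 85.4]; -28 39 [82.2 83.9 85.8]; -24 33 [81.8 83.3 84.9]; -20 44 [80.9 82.9 84.5]; -16 37 [81.6 83.2 84.5]; -12 4 [81.  81.6 82.2]; -8 0 ; -4 23 [68.5 74.5 78.9]; 0 142 [68.6 77.  84. ]; 4 35 [81.8 83.4 85. ]; 8 34 [81.4 83.5 84.7]; 12 44 [81.7 83.3 85. ]; 16 31 [81.9 83.1 84.6]; 20 21 [81.9 83.  84.2]; 24 23 [82.3 83.7 85. ]; 28 21 [81.  83.1 84.9]; 
Yext [-41.7  47.6]
Yext back [-39.9  46.6] [-39.  -12.4]
[180.    0.   20.3] [-1.2  0.4  1.6 -0.   1.2 -0. ]
```

Request:
move_arm --increments '[{"tx": 2.3, "ty": -0.9, "gripper": 0.4}, {"tx": 4.1, "ty": -1.6}, {"tx": 4.1, "ty": -1.6}, {"tx": 4.1, "ty": -1.6}, {"tx": 4.1, "ty": -1.6}, {"tx": 4.1, "ty": -1.6}, {"tx": 4.1, "ty": -1.6}, {"tx": 4.1, "ty": -1.6}, {"tx": 4.1, "ty": -1.6}, {"tx": 4.1, "ty": -1.6}, {"tx": 4.1, "ty": -1.5, "tz": 2}, {"rz": -2, "tz": 4}]' --squeeze 60

```text
invalid input
```

Request:
move_arm --increments '[{"tx": 2.3, "ty": -0.9, "tz": 0, "rx": 0, "ry": 0, "rz": 0, "gripper": 0.4}, {"tx": 4.1, "ty": -1.6, "tz": 0, "rx": 0, "ry": 0, "rz": 0, "gripper": 0.4}, {"tx": 4.1, "ty": -1.6, "tz": 0, "rx": 0, "ry": 0, "rz": 0, "gripper": 0.4}, {"tx": 4.1, "ty": -1.6, "tz": 0, "rx": 0, "ry": 0, "rz": 0, "gripper": 0.4}, {"tx": 4.1, "ty": -1.6, "tz": 0, "rx": 0, "ry": 0, "rz": 0, "gripper": 0.4}, {"tx": 4.1, "ty": -1.6, "tz": 0, "rx": 0, "ry": 0, "rz": 0, "gripper": 0.4}, {"tx": 4.1, "ty": -1.6, "tz": 0, "rx": 0, "ry": 0, "rz": 0, "gripper": 0.4}, {"tx": 4.1, "ty": -1.6, "tz": 0, "rx": 0, "ry": 0, "rz": 0, "gripper": 0.4}, {"tx": 4.1, "ty": -1.6, "tz": 0, "rx": 0, "ry": 0, "rz": 0, "gripper": 0.4}, {"tx": 4.1, "ty": -1.6, "tz": 0, "rx": 0, "ry": 0, "rz": 0, "gripper": 0.4}, {"tx": 4.1, "ty": -1.5, "tz": 2, "rx": 0, "ry": 0, "rz": 0, "gripper": 0.4}, {"tx": 0, "ty": 0, "tz": 4, "rx": 0, "ry": 0, "rz": -2, "gripper": 0.4}]' --squeeze 60

```text
clock: 2.1
eef_pos: [570.6, -276.4, 173.9]
tcp_rot: [3.136, -0.007, 0.393]
contact_force: [-0.3, -1.5, -0.5]
opening: 0.702
```

Request:
move_arm --increments '[{"tx": -0.65, "ty": 0, "tz": 0, "rx": 0, "ry": 0, "rz": 0, "gripper": 0.4}, {"tx": 0, "ty": 0, "tz": 2, "rx": 0, "ry": 0, "rz": 0, "gripper": 0.4}, {"tx": 0, "ty": 0, "tz": 2, "rx": 0, "ry": 0, "rz": 0, "gripper": 0.4}, {"tx": 0, "ty": 0, "tz": 2, "rx": 0, "ry": 0, "rz": 0, "gripper": 0.4}, {"tx": 0, "ty": 0, "tz": 1.5, "rx": 0, "ry": 0, "rz": 0, "gripper": 0.4}, {"tx": 0, "ty": 0, "tz": 1, "rx": 0, "ry": 0, "rz": 0, "gripper": 0.4}, {"tx": 0, "ty": 0, "tz": 0, "rx": 0, "ry": 0, "rz": 0, "gripper": 0.4}]'

```text
clock: 2.8
eef_pos: [557.6, -281.3, 85.6]
tcp_rot: [-3.14, 0.001, 0.388]
contact_force: [0.4, 0.9, 0.5]
opening: 0.698
```

```bash
python3 - <<'E'
from h import *
s=r.sense();print(s)
out=[]
for c in("top","side"):
    p,d=r.grab_frame(c);cv2.imwrite(f"pics/{c}1.png",p[:,:,::-1])
    rr,cc=map(int,proj(c,[564,-278,110]));out.append(cv2.resize(p[rr-40:rr+40,cc-40:cc+40,::-1],(400,400),interpolation=cv2.INTER_CUBIC))
cv2.imwrite("pics/crop2.png",np.hstack(out))
E
```

```text
{'clock': 2.8, 'qpos': array([-4.69554884e-01,  5.17228049e-01,  1.74282146e+00, -9.02065747e-05,
        8.83273065e-01,  7.13411694e-01]), 'qvel': array([ 0.00398429, -0.018442  , -0.01861143,  0.00145919,  0.0188034 ,
        0.00131705]), 'joint_efforts': array([-1.06521647e-01, -6.46188784e+01, -2.75882292e+01, -6.16407473e-03,
       -3.27012660e-01,  2.13210908e-03]), 'eef_pos': array([ 557.64516809, -281.2972762 ,   85.5879313 ]), 'tcp_rot': array([-3.14033016e+00,  1.18472759e-03,  3.87887805e-01]), 'contact_force': array([0.42597302, 0.86712007, 0.45468355]), 'wrist_torque': array([ 0.01277109,  0.05273911, -0.00225436]), 'opening': 0.6979707786403144}
```

View pics/crop2.png

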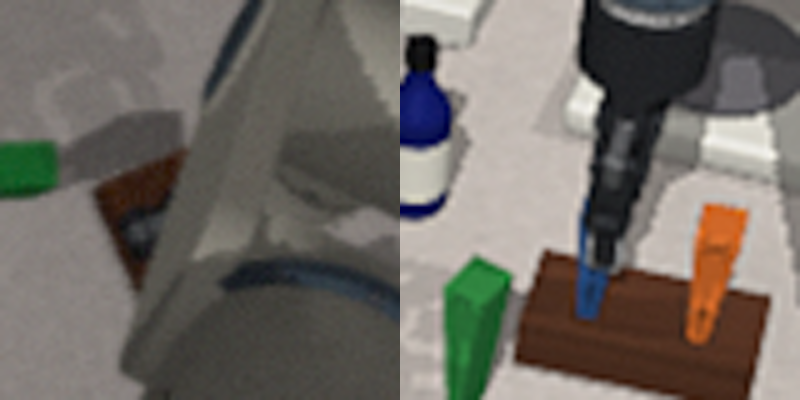

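The side crop shows the fingers around the blue wedge but about 7 mm towards the orange side. That agrees with the numbers, so I shift and grip.

Request:
move_arm --increments '[{"tx": 0.35, "ty": 0, "tz": 0, "rx": 0, "ry": 0, "rz": 0, "gripper": 0.4}, {"tx": 0.35, "ty": 0, "tz": 0, "rx": 0, "ry": 0, "rz": 0, "gripper": 0.4}, {"tx": 0, "ty": 0, "tz": 0, "rx": 0, "ry": 0, "rz": 0, "gripper": 0.4}, {"tx": 0, "ty": 0, "tz": 0, "rx": 0, "ry": 0, "rz": 0, "gripper": -0.4}, {"tx": 0, "ty": 0, "tz": 0, "rx": 0, "ry": 0, "rz": 0, "gripper": -0.6}, {"tx": 0, "ty": 0, "tz": 0, "rx": 0, "ry": 0, "rz": 0, "gripper": -0.6}, {"tx": 0, "ty": 0, "tz": 0, "rx": 0, "ry": 0, "rz": 0, "gripper": -0.6}, {"tx": 0, "ty": 0, "tz": 0, "rx": 0, "ry": 0, "rz": 0, "gripper": -0.6}]' --squeeze 60

```text
clock: 3.7
eef_pos: [565.1, -278.5, 86.6]
tcp_rot: [3.141, -0.0, 0.389]
contact_force: [-0.1, 0.5, 4.6]
opening: 0.383
```

Request:
move_arm --increments '[{"tx": 0, "ty": 0, "tz": -1, "rx": 0, "ry": 0, "rz": 0, "gripper": -0.6}, {"tx": 0, "ty": 0, "tz": -1.5, "rx": 0, "ry": 0, "rz": 0, "gripper": -0.6}, {"tx": 0, "ty": 0, "tz": -2.5, "rx": 0, "ry": 0, "rz": 0, "gripper": -0.6}, {"tx": 0, "ty": 0, "tz": -3, "rx": 0, "ry": 0, "rz": 0, "gripper": -0.6}, {"tx": 0, "ty": 0, "tz": -3, "rx": 0, "ry": 0, "rz": 0, "gripper": -0.6}, {"tx": 0, "ty": 0, "tz": -2, "rx": 0, "ry": 0, "rz": 0, "gripper": -0.6}, {"tx": 0, "ty": 0, "tz": -1, "rx": 0, "ry": 0, "rz": 0, "gripper": -0.6}, {"tx": 0, "ty": 0, "tz": 0, "rx": 0, "ry": 0, "rz": 0, "gripper": -0.6}]'

```text
clock: 4.5
eef_pos: [565.7, -278.9, 228.3]
tcp_rot: [3.139, -0.002, 0.389]
contact_force: [0.3, 0.7, -3.5]
opening: 0.385
```

Request:
move_arm --increments '[{"tx": 0.7, "ty": -1.8, "tz": 0, "rx": 0, "ry": 0, "rz": 0, "gripper": -0.6}, {"tx": 1.4, "ty": -3.7, "tz": 0, "rx": 0, "ry": 0, "rz": 0, "gripper": -0.6}, {"tx": 1.4, "ty": -3.7, "tz": 0, "rx": 0, "ry": 0, "rz": 0, "gripper": -0.6}, {"tx": 1.4, "ty": -3.7, "tz": 0, "rx": 0, "ry": 0, "rz": 0, "gripper": -0.6}, {"tx": 1.4, "ty": -3.7, "tz": 0, "rx": 0, "ry": 0, "rz": 0, "gripper": -0.6}, {"tx": 1.4, "ty": -3.7, "tz": 0, "rx": 0, "ry": 0, "rz": 0, "gripper": -0.6}, {"tx": 1.4, "ty": -3.7, "tz": 0, "rx": 0, "ry": 0, "rz": 0, "gripper": -0.6}, {"tx": 1.4, "ty": -3.7, "tz": 0, "rx": 0, "ry": 0, "rz": 0, "gripper": -0.6}, {"tx": 1.4, "ty": -3.7, "tz": 0, "rx": 0, "ry": 0, "rz": 0, "gripper": -0.6}, {"tx": 1.4, "ty": -3.7, "tz": 0, "rx": 0, "ry": 0, "rz": 0, "gripper": -0.6}, {"tx": 0, "ty": 0, "tz": 0, "rx": 0, "ry": 0, "rz": 0, "gripper": -0.6}]'

```text
clock: 5.6
eef_pos: [553.4, 101.3, 224.8]
tcp_rot: [-3.139, 0.002, 0.392]
contact_force: [0.2, -0.2, -1.8]
opening: 0.39
```

Request:
move_arm --increments '[{"tx": 0, "ty": 0, "tz": 0, "rx": 0, "ry": 0, "rz": 4, "gripper": -0.6}, {"tx": 0, "ty": 0, "tz": 0, "rx": 0, "ry": 0, "rz": 8, "gripper": -0.6}, {"tx": 0, "ty": 0, "tz": 0, "rx": 0, "ry": 0, "rz": 8, "gripper": -0.6}, {"tx": 0, "ty": 0, "tz": 0, "rx": 0, "ry": 0, "rz": 8, "gripper": -0.6}, {"tx": 0, "ty": 0, "tz": 0, "rx": 0, "ry": 0, "rz": 8, "gripper": -0.6}, {"tx": 0, "ty": 0, "tz": 0, "rx": 0, "ry": 0, "rz": 7.2, "gripper": -0.6}, {"tx": 0, "ty": 0, "tz": 0, "rx": 0, "ry": 0, "rz": 4, "gripper": -0.6}, {"tx": 0, "ty": 0, "tz": 0, "rx": 0, "ry": 0, "rz": 0, "gripper": -0.6}, {"tx": 0, "ty": 0, "tz": 0, "rx": 0, "ry": 0, "rz": 0, "gripper": -0.6}]'

```text
clock: 6.5
eef_pos: [554.3, 96.6, 225.5]
tcp_rot: [3.141, 0.001, -0.433]
contact_force: [-0.0, -0.4, -1.3]
opening: 0.388
```

```bash
python3 - <<'E'
from h import *
np.set_printoptions(precision=2,suppress=True)
s=r.sense();print(s["eef_pos"],np.degrees(s["tcp_rot"]),s["contact_force"],s["opening"],s["clock"])
out=[]
for c in("top","side"):
    p,d=r.grab_frame(c);cv2.imwrite(f"pics/{c}2.png",p[:,:,::-1]);np.save(f"pics/{c}2.npy",d)
    rr,cc=map(int,proj(c,[556,96,130]));out.append(cv2.resize(p[rr-50:rr+50,cc-40:cc+40,::-1],(400,500),interpolation=cv2.INTER_CUBIC))
    b=p[:,:,::-1];h,sa,v=cv2.split(cv2.cvtColor(np.ascontiguousarray(b),cv2.COLOR_BGR2HSV));W=cloud(c,d)
    k=(h>100)&(h<125)&(sa>120)&(abs(W[...,0]-556)<60)&(abs(W[...,1]-96)<60);print(c,k.sum(),np.percentile(W[k],[2,50,98],axis=0) if k.sum() else "")
    print(c,[(round(x["confidence"],2),x["location"],at_z(c,*x["location"],s["eef_pos"][2]-81)) for x in r.place_of("wedge",c)[:3]])
cv2.imwrite("pics/crop3.png",np.hstack(out))
E
```

```text
[554.3   96.61 225.45] [179.95   0.08 -24.8 ] [-0.02 -0.39 -1.26] 0.38796557150108435 6.5
top 5 [[521.54  68.67 249.06]
 [536.36  80.95 282.83]
 [537.12  86.95 375.11]]
top [(0.65, [197.4, 382.0], array([ 551.98, -165.02,  144.45])), (0.2, [140.7, 377.8], array([ 715.69, -157.27,  144.45]))]
side 517 [[534.9   82.39 150.9 ]
 [546.13 101.1  222.07]
 [573.84 118.29 285.47]]
side [(0.8, [180.8, 356.3], array([504.33, -60.87, 144.45])), (0.76, [207.1, 304.9], array([548.36,  93.64, 144.45]))]
```

View pics/crop3.png

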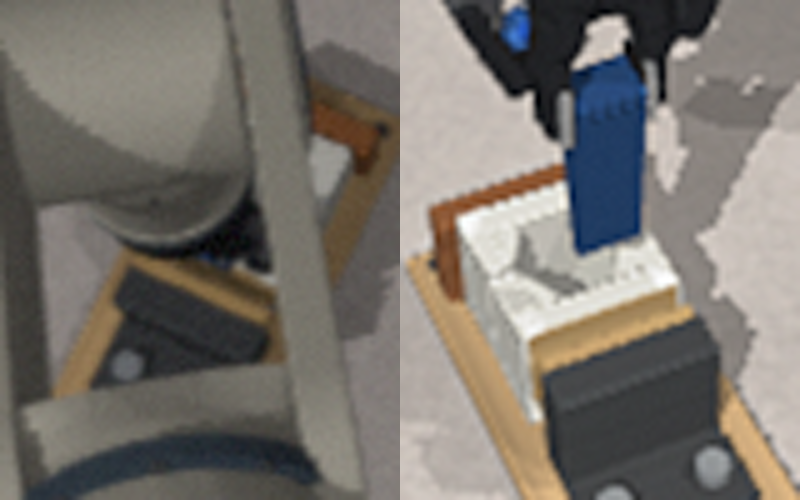

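The side crop shows the wedge hanging straight in the gripper, thin end down over the mould, with its foot at about (207,305) in side pixels. I fit its front face against the slot edges in the same camera, so that calibration error cancels.

```bash
python3 - <<'E'
from h import *
np.set_printoptions(precision=3,suppress=True)
a=np.radians(-25);ex=np.array([np.cos(a),np.sin(a),0]);ey=np.array([-np.sin(a),np.cos(a),0]);O=np.array([556,95,84.])
b=cv2.imread("pics/side2.png");h,s,v=cv2.split(cv2.cvtColor(b,cv2.COLOR_BGR2HSV));W=cloud("side",np.load("pics/side2.npy"))
D=W-O;X=D@ex;Y=D@ey;Z=W[...,2]
k=(h>100)&(h<125)&(s>120)&(abs(X)<25)&(abs(Y)<22)&(Z>150)&(Z<228)
x,y,z=X[k],Y[k],Z[k]-145
A=np.c_[np.ones_like(z),y,z];m=np.ones(len(z),bool)
for _ in range(4):
    p=np.linalg.lstsq(A[m],x[m],rcond=None)[0];e=x-A@p;m=abs(e)<2.5
print("face x at foot, dyaw, slope",p,m.sum(),e[m].std())
for zl in range(150,228,12):
    q=k&(Z>=zl)&(Z<zl+12);print(zl,np.percentile(Y[q],[3,97]),X[q].mean())
kk=(h>100)&(h<125)&(s>120)&(abs(X)<25)&(abs(Y)<25);print("z range",np.nanpercentile(Z[kk],[0.5,1,3,97]))
# mould front edges with original depth
g=cv2.imread("pics/side0.png");W0=cloud("side",np.load("pics/side0.npy"));D=W0-O;X0=D@ex;Y0=D@ey
q=(abs(W0[...,2]-83.5)<2.5)&(abs(Y0)<40)
print("mould top min X",np.percentile(X0[q&(X0>-5)],[0.5,2,5]),"backstop max",np.percentile(X0[q&(X0<-5)],[95,98,99.5]))
t=np.arctan2(*0*ex[:2]) if 0 else None
d=(r.sense()["eef_pos"]-O);print("tcp in frame",d@ex,d@ey)
E
```

```text
face x at foot, dyaw, slope [-7.341  0.004 -0.102] 260 0.8361297082945179
150 [-14.782  17.062] -8.358697975457439
162 [-14.238  17.3  ] -9.788887135060108
174 [-13.942  17.764] -10.91306391200639
186 [-13.021  18.358] -11.899862671115068
198 [-13.068  18.456] -13.038568911706275
210 [-15.235  18.384] -13.917405805844643
222 [-14.919  17.554] -15.15328938552056
z range [147.632 148.314 151.884 254.925]
mould top min X [0.55  1.268 2.765] backstop max [-13.641 -12.628 -11.704]
tcp in frame -1.7454176432491253 1.0556732380142058
```

Request:
move_arm --increments '[{"tx": -0.08, "ty": -0.08, "tz": 1, "rx": 0, "ry": 0, "rz": 0, "gripper": -0.6}, {"tx": 0, "ty": 0, "tz": 1.5, "rx": 0, "ry": 0, "rz": 0, "gripper": -0.6}, {"tx": 0, "ty": 0, "tz": 1.5, "rx": 0, "ry": 0, "rz": 0, "gripper": -0.6}, {"tx": 0, "ty": 0, "tz": 0.8, "rx": 0, "ry": 0, "rz": 0, "gripper": -0.6}, {"tx": 0, "ty": 0, "tz": 0.4, "rx": 0, "ry": 0, "rz": 0, "gripper": -0.6}, {"tx": 0, "ty": 0, "tz": 0.3, "rx": 0, "ry": 0, "rz": 0, "gripper": -0.6}, {"tx": 0, "ty": 0, "tz": 0.3, "rx": 0, "ry": 0, "rz": 0, "gripper": -0.6}, {"tx": 0, "ty": 0, "tz": 0.3, "rx": 0, "ry": 0, "rz": 0, "gripper": -0.6}, {"tx": 0, "ty": 0, "tz": 0.3, "rx": 0, "ry": 0, "rz": 0, "gripper": -0.6}, {"tx": 0, "ty": 0, "tz": 0, "rx": 0, "ry": 0, "rz": 0, "gripper": -0.6}, {"tx": 0, "ty": 0, "tz": 0, "rx": 0, "ry": 0, "rz": 0, "gripper": -0.6}]'

```text
clock: 7.8
eef_pos: [554.7, 97.8, 162.3]
tcp_rot: [-3.142, -0.0, -0.435]
contact_force: [0.0, 0.2, -1.3]
opening: 0.384
```

```bash
cat > look.py <<'E'
import sys
from h import *
np.set_printoptions(precision=2,suppress=True)
for i in range(1):
    s=r.sense();print(s["eef_pos"],np.degrees(s["tcp_rot"]),s["contact_force"],s["wrist_torque"],s["opening"],s["clock"])
n=sys.argv[1];p,d=r.grab_frame("side");cv2.imwrite(f"pics/side{n}.png",p[:,:,::-1]);np.save(f"pics/side{n}.npy",d)
rr,cc=map(int,proj("side",[560,93,100]));cv2.imwrite(f"pics/c{n}.png",cv2.resize(p[rr-40:rr+40,cc-45:cc+45,::-1],(720,560),interpolation=cv2.INTER_CUBIC))
s=r.sense();print(s["eef_pos"],s["contact_force"])
E
python3 look.py 3
```

```text
[554.68  97.81 162.35] [-180.     -0.    -24.93] [ 0.02  0.17 -1.3 ] [ 0.03 -0.01 -0.01] 0.3842473141992732 7.8
[554.73  97.82 162.42] [ 0.33  0.71 -1.1 ]
```

View pics/c3.png

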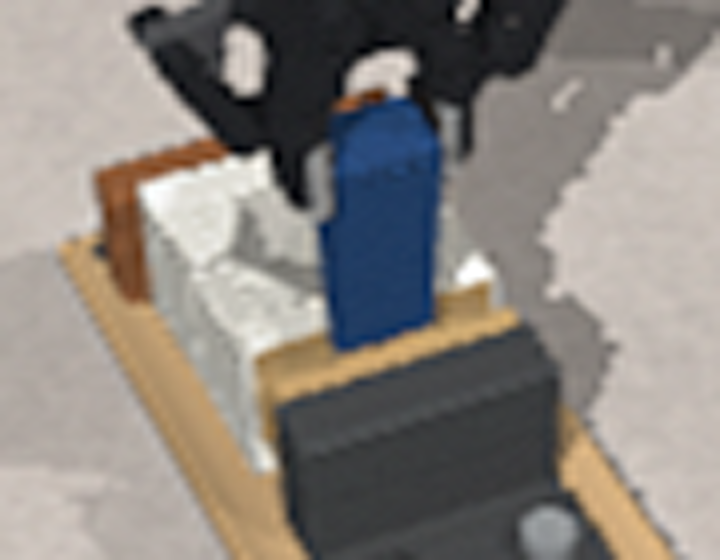

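The crop shows the foot just entering the slot between the two wooden faces at crop pixel (385,345), centred along the slot. No contact force so far, so I lower it slowly and feel for the faces.

Request:
move_arm --increments '[{"tx": 0, "ty": 0, "tz": 0.3, "rx": 0, "ry": 0, "rz": 0, "gripper": -0.6}, {"tx": 0, "ty": 0, "tz": 0.3, "rx": 0, "ry": 0, "rz": 0, "gripper": -0.6}, {"tx": 0, "ty": 0, "tz": 0.3, "rx": 0, "ry": 0, "rz": 0, "gripper": -0.6}, {"tx": 0, "ty": 0, "tz": 0.3, "rx": 0, "ry": 0, "rz": 0, "gripper": -0.6}, {"tx": 0, "ty": 0, "tz": 0, "rx": 0, "ry": 0, "rz": 0, "gripper": -0.6}]'

```text
clock: 8.35
eef_pos: [554.3, 97.7, 149.7]
tcp_rot: [3.141, 0.001, -0.435]
contact_force: [-0.5, -0.6, -1.7]
opening: 0.389
```

Request:
move_arm --increments '[{"tx": 0, "ty": 0, "tz": 0.2, "rx": 0, "ry": 0, "rz": 0, "gripper": -0.6}, {"tx": 0, "ty": 0, "tz": 0.2, "rx": 0, "ry": 0, "rz": 0, "gripper": -0.6}, {"tx": 0, "ty": 0, "tz": 0.2, "rx": 0, "ry": 0, "rz": 0, "gripper": -0.6}, {"tx": 0, "ty": 0, "tz": 0, "rx": 0, "ry": 0, "rz": 0, "gripper": -0.6}]'

```text
clock: 8.75
eef_pos: [554.5, 97.8, 144.0]
tcp_rot: [3.141, 0.0, -0.435]
contact_force: [-0.4, 0.4, -1.1]
opening: 0.39
```

Request:
move_arm --increments '[{"tx": 0, "ty": 0, "tz": 0.2, "rx": 0, "ry": 0, "rz": 0, "gripper": -0.6}, {"tx": 0, "ty": 0, "tz": 0.2, "rx": 0, "ry": 0, "rz": 0, "gripper": -0.6}, {"tx": 0, "ty": 0, "tz": 0.2, "rx": 0, "ry": 0, "rz": 0, "gripper": -0.6}, {"tx": 0, "ty": 0, "tz": 0, "rx": 0, "ry": 0, "rz": 0, "gripper": -0.6}]'

```text
clock: 9.15
eef_pos: [554.5, 97.7, 137.9]
tcp_rot: [3.141, 0.0, -0.435]
contact_force: [-0.2, 0.8, -1.9]
opening: 0.391
```

Request:
move_arm --increments '[{"tx": 0, "ty": 0, "tz": 0.2, "rx": 0, "ry": 0, "rz": 0, "gripper": -0.6}, {"tx": 0, "ty": 0, "tz": 0.2, "rx": 0, "ry": 0, "rz": 0, "gripper": -0.6}, {"tx": 0, "ty": 0, "tz": 0, "rx": 0, "ry": 0, "rz": 0, "gripper": -0.6}]'

```text
clock: 9.45
eef_pos: [554.4, 97.8, 134.0]
tcp_rot: [3.141, 0.0, -0.435]
contact_force: [0.1, 0.5, -1.8]
opening: 0.39
```

Request:
move_arm --increments '[{"tx": 0, "ty": 0, "tz": 0.2, "rx": 0, "ry": 0, "rz": 0, "gripper": -0.6}, {"tx": 0, "ty": 0, "tz": 0.2, "rx": 0, "ry": 0, "rz": 0, "gripper": -0.6}, {"tx": 0, "ty": 0, "tz": 0, "rx": 0, "ry": 0, "rz": 0, "gripper": -0.6}]'

```text
clock: 9.75
eef_pos: [554.4, 97.7, 130.0]
tcp_rot: [3.141, 0.0, -0.435]
contact_force: [-0.7, 0.7, -2.2]
opening: 0.383
```

Request:
move_arm --increments '[{"tx": 0, "ty": 0, "tz": 0.2, "rx": 0, "ry": 0, "rz": 0, "gripper": -0.6}, {"tx": 0, "ty": 0, "tz": 0.2, "rx": 0, "ry": 0, "rz": 0, "gripper": -0.6}, {"tx": 0, "ty": 0, "tz": 0, "rx": 0, "ry": 0, "rz": 0, "gripper": -0.6}]'

```text
clock: 10.05
eef_pos: [554.3, 97.8, 125.9]
tcp_rot: [3.141, 0.001, -0.435]
contact_force: [-0.4, 1.1, -2.1]
opening: 0.385
```

Request:
move_arm --increments '[{"tx": 0, "ty": 0, "tz": 0.2, "rx": 0, "ry": 0, "rz": 0, "gripper": -0.6}, {"tx": 0, "ty": 0, "tz": 0.2, "rx": 0, "ry": 0, "rz": 0, "gripper": -0.6}, {"tx": 0, "ty": 0, "tz": 0, "rx": 0, "ry": 0, "rz": 0, "gripper": -0.6}]'

```text
clock: 10.35
eef_pos: [554.6, 97.8, 122.0]
tcp_rot: [-3.142, 0.0, -0.435]
contact_force: [-0.2, 0.4, -3.2]
opening: 0.386
```

Request:
move_arm --increments '[{"tx": 0, "ty": 0, "tz": 0.2, "rx": 0, "ry": 0, "rz": 0, "gripper": -0.6}, {"tx": 0, "ty": 0, "tz": 0, "rx": 0, "ry": 0, "rz": 0, "gripper": -0.6}]'

```text
clock: 10.55
eef_pos: [554.8, 97.8, 120.2]
tcp_rot: [-3.141, -0.0, -0.435]
contact_force: [0.3, 1.1, -1.9]
opening: 0.389
```

Request:
move_arm --increments '[{"tx": 0, "ty": 0, "tz": 0.2, "rx": 0, "ry": 0, "rz": 0, "gripper": -0.6}, {"tx": 0, "ty": 0, "tz": 0, "rx": 0, "ry": 0, "rz": 0, "gripper": -0.6}]'

```text
clock: 10.75
eef_pos: [555.0, 97.8, 118.3]
tcp_rot: [-3.141, -0.001, -0.435]
contact_force: [-0.3, 0.6, -1.1]
opening: 0.389
```

Request:
move_arm --increments '[{"tx": 0, "ty": 0, "tz": 0.2, "rx": 0, "ry": 0, "rz": 0, "gripper": -0.6}, {"tx": 0, "ty": 0, "tz": 0, "rx": 0, "ry": 0, "rz": 0, "gripper": -0.6}]'

```text
clock: 10.95
eef_pos: [555.1, 97.8, 116.3]
tcp_rot: [-3.141, -0.001, -0.435]
contact_force: [1.5, -0.1, -0.1]
opening: 0.384
```

Request:
move_arm --increments '[{"tx": 0, "ty": 0, "tz": 0.2, "rx": 0, "ry": 0, "rz": 0, "gripper": -0.6}, {"tx": 0, "ty": 0, "tz": 0, "rx": 0, "ry": 0, "rz": 0, "gripper": -0.6}]'

```text
clock: 11.15
eef_pos: [555.3, 97.8, 114.4]
tcp_rot: [-3.141, -0.001, -0.435]
contact_force: [4.0, -0.9, 1.2]
opening: 0.386
```

```bash
python3 look.py 4
```

```text
[555.31  97.77 114.39] [-179.97   -0.07  -24.92] [ 3.99 -0.94  1.16] [-0.06 -0.43  0.16] 0.3855566645963787 11.15
[555.3   97.76 114.39] [ 3.03 -0.49  1.26]
```

View pics/c4.png

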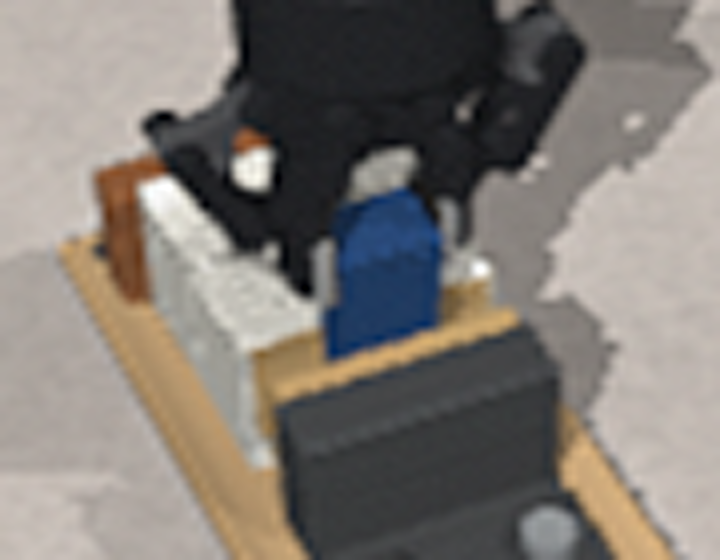

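The wedge is going in straight and touches the backstop face lightly, with about 4 N along +x. I ease it 1 mm towards the mould and continue.

Request:
move_arm --increments '[{"tx": 0.1, "ty": 0, "tz": 0, "rx": 0, "ry": 0, "rz": 0, "gripper": -0.6}, {"tx": 0, "ty": 0, "tz": 0, "rx": 0, "ry": 0, "rz": 0, "gripper": -0.6}]'

```text
clock: 11.4
eef_pos: [555.4, 97.6, 114.2]
tcp_rot: [-3.141, 0.001, -0.435]
contact_force: [0.1, 2.6, 1.7]
opening: 0.387
```

Request:
move_arm --increments '[{"tx": 0, "ty": 0, "tz": 0.2, "rx": 0, "ry": 0, "rz": 0, "gripper": -0.6}, {"tx": 0, "ty": 0, "tz": 0, "rx": 0, "ry": 0, "rz": 0, "gripper": -0.6}]'

```text
clock: 11.6
eef_pos: [555.5, 97.4, 112.1]
tcp_rot: [3.142, 0.0, -0.435]
contact_force: [0.5, 0.8, 1.1]
opening: 0.384
```

Request:
move_arm --increments '[{"tx": 0, "ty": 0, "tz": 0.2, "rx": 0, "ry": 0, "rz": 0, "gripper": -0.6}, {"tx": 0, "ty": 0, "tz": 0, "rx": 0, "ry": 0, "rz": 0, "gripper": -0.6}]'

```text
clock: 11.8
eef_pos: [555.6, 97.3, 110.1]
tcp_rot: [3.142, -0.0, -0.435]
contact_force: [1.5, -0.1, 1.4]
opening: 0.386
```

Request:
move_arm --increments '[{"tx": 0.02, "ty": 0, "tz": 0.2, "rx": 0, "ry": 0, "rz": 0, "gripper": -0.6}, {"tx": 0, "ty": 0, "tz": 0, "rx": 0, "ry": 0, "rz": 0, "gripper": -0.6}]'

```text
clock: 12.0
eef_pos: [555.8, 97.2, 108.1]
tcp_rot: [3.142, -0.0, -0.435]
contact_force: [1.6, 0.2, 0.6]
opening: 0.388
```

Request:
move_arm --increments '[{"tx": 0.03, "ty": 0, "tz": 0.2, "rx": 0, "ry": 0, "rz": 0, "gripper": -0.6}, {"tx": 0, "ty": 0, "tz": 0, "rx": 0, "ry": 0, "rz": 0, "gripper": -0.6}]'

```text
clock: 12.2
eef_pos: [556.0, 97.1, 106.1]
tcp_rot: [3.142, 0.0, -0.435]
contact_force: [0.5, 0.6, 1.6]
opening: 0.391
```

Request:
move_arm --increments '[{"tx": 0.03, "ty": 0, "tz": 0.2, "rx": 0, "ry": 0, "rz": 0, "gripper": -0.6}, {"tx": 0, "ty": 0, "tz": 0, "rx": 0, "ry": 0, "rz": 0, "gripper": -0.6}]'

```text
clock: 12.4
eef_pos: [556.1, 97.1, 104.8]
tcp_rot: [3.142, 0.0, -0.435]
contact_force: [-2.4, 0.5, 11.3]
opening: 0.388
```

Request:
move_arm --increments '[{"tx": 0, "ty": 0, "tz": 0, "rx": 0, "ry": 0, "rz": 0, "gripper": -0.6}]'

```text
clock: 12.5
eef_pos: [556.2, 97.1, 104.8]
tcp_rot: [-3.142, 0.0, -0.435]
contact_force: [-2.8, 0.3, 11.1]
opening: 0.39
```

Request:
move_arm --increments '[{"tx": 0, "ty": 0, "tz": 0.03, "rx": 0, "ry": 0, "rz": 0, "gripper": -0.6}, {"tx": 0, "ty": 0, "tz": 0, "rx": 0, "ry": 0, "rz": 0, "gripper": -0.6}]'

```text
clock: 12.7
eef_pos: [556.2, 97.1, 104.8]
tcp_rot: [-3.142, 0.0, -0.435]
contact_force: [-3.1, 0.1, 13.8]
opening: 0.39
```

Request:
move_arm --increments '[{"tx": -0.03, "ty": 0, "tz": 0.02, "rx": 0, "ry": 0, "rz": 0, "gripper": -0.6}, {"tx": 0, "ty": 0, "tz": 0, "rx": 0, "ry": 0, "rz": 0, "gripper": -0.6}, {"tx": 0, "ty": 0, "tz": 0, "rx": 0, "ry": 0, "rz": 0, "gripper": -0.6}]'

```text
clock: 13.0
eef_pos: [556.2, 97.1, 104.8]
tcp_rot: [-3.142, -0.0, -0.435]
contact_force: [-2.9, -1.1, 15.1]
opening: 0.388
```

Request:
move_arm --increments '[{"tx": -0.03, "ty": 0, "tz": 0.015, "rx": 0, "ry": 0, "rz": 0, "gripper": -0.6}, {"tx": 0, "ty": 0, "tz": 0, "rx": 0, "ry": 0, "rz": 0, "gripper": -0.6}, {"tx": 0, "ty": 0, "tz": 0, "rx": 0, "ry": 0, "rz": 0, "gripper": -0.6}]'

```text
clock: 13.3
eef_pos: [556.2, 97.1, 104.8]
tcp_rot: [-3.141, -0.001, -0.435]
contact_force: [-2.7, -1.9, 15.5]
opening: 0.386
```

Request:
move_arm --increments '[{"tx": 0, "ty": 0, "tz": -0.06, "rx": 0, "ry": 0, "rz": 0, "gripper": -0.6}, {"tx": 0, "ty": 0, "tz": -0.06, "rx": 0, "ry": 0, "rz": 0, "gripper": -0.6}, {"tx": 0, "ty": 0, "tz": 0, "rx": 0, "ry": 0, "rz": 0, "gripper": -0.6}]'

```text
clock: 13.6
eef_pos: [556.1, 97.1, 104.8]
tcp_rot: [-3.141, -0.001, -0.435]
contact_force: [3.0, -2.1, 2.3]
opening: 0.387
```

```bash
python3 look.py 5
```

```text
[556.1   97.13 104.8 ] [-179.99   -0.04  -24.92] [ 3.03 -2.1   2.35] [-0.22 -0.37  0.24] 0.38675946692297747 13.6
[556.1   97.15 104.79] [ 3.98 -1.49  2.43]
```

Request:
move_arm --increments '[{"tx": 0.03, "ty": 0, "tz": 0, "rx": 0, "ry": 0, "rz": 0, "gripper": -0.1}, {"tx": 0, "ty": 0, "tz": 0, "rx": 0, "ry": 0, "rz": 0, "gripper": 0.2}, {"tx": 0, "ty": 0, "tz": 0, "rx": 0, "ry": 0, "rz": 0, "gripper": 0.4}, {"tx": 0, "ty": 0, "tz": 0, "rx": 0, "ry": 0, "rz": 0, "gripper": 0.4}, {"tx": 0, "ty": 0, "tz": 0, "rx": 0, "ry": 0, "rz": 0, "gripper": 0.4}]'

```text
clock: 14.15
eef_pos: [555.9, 97.2, 104.7]
tcp_rot: [3.141, 0.0, -0.435]
contact_force: [-0.1, 0.3, -0.5]
opening: 0.702
```

Request:
move_arm --increments '[{"tx": 0, "ty": 0, "tz": -1, "rx": 0, "ry": 0, "rz": 0, "gripper": 0.4}, {"tx": 0, "ty": 0, "tz": -2, "rx": 0, "ry": 0, "rz": 0, "gripper": 0.4}, {"tx": 0, "ty": 0, "tz": -2, "rx": 0, "ry": 0, "rz": 0, "gripper": 0.4}, {"tx": 0, "ty": 0, "tz": -2, "rx": 0, "ry": 0, "rz": 0, "gripper": 0.4}, {"tx": 0, "ty": 0, "tz": -1, "rx": 0, "ry": 0, "rz": 0, "gripper": 0.4}, {"tx": 0, "ty": 0, "tz": 0, "rx": 0, "ry": 0, "rz": 0, "gripper": 0.4}]'

```text
clock: 14.75
eef_pos: [557.0, 97.3, 186.6]
tcp_rot: [-3.14, -0.003, -0.435]
contact_force: [-0.4, -0.0, 0.1]
opening: 0.699
```

```bash
python3 look.py 6; python3 - <<'E'
from h import *
np.set_printoptions(precision=2,suppress=True)
a=np.radians(-25);ex=np.array([np.cos(a),np.sin(a),0]);ey=np.array([-np.sin(a),np.cos(a),0]);O=np.array([556,95,84.])
for n in(0,5,6):
    b=cv2.imread(f"pics/side{n}.png");h,s,v=cv2.split(cv2.cvtColor(b,cv2.COLOR_BGR2HSV));W=cloud("side",np.load(f"pics/side{n}.npy"));D=W-O;X=D@ex;Y=D@ey;Z=W[...,2]
    k=(h>100)&(h<125)&(s>120)&(abs(X)<25)&(abs(Y)<22)&(Z>84)&(Z<150)
    q=(abs(Z-83.5)<2.5)&(Y>20)&(Y<40)&(X>-5)&(X<10)
    print(n,k.sum(),"z",np.percentile(Z[k],[50,95,99]) if k.sum() else "","Y",Y[k].mean(),"mould edge X",np.percentile(X[q],[1,5]))
b=[proj("side",O+ex*x+ey*y) for x in(0,) for y in(0,)]
E
```

```text
[556.99  97.35 186.64] [-179.9    -0.15  -24.93] [-0.42 -0.04  0.07] [ 0.02 -0.04  0.02] 0.6986066243309451 14.75
[556.28  97.21 185.38] [-0.46 -0.67 -0.16]
0 0 z  Y nan mould edge X [1.46 1.7 ]
5 224 z [128.24 134.88 136.22] Y 1.2077234630689424 mould edge X [3.46 4.4 ]
6 250 z [127.54 134.42 135.  ] Y 4.110073319880478 mould edge X [3.97 4.05]<stdin>:8: RuntimeWarning: Mean of empty slice.
  ret = ret.dtype.type(ret / rcount)
```

View pics/c6.png

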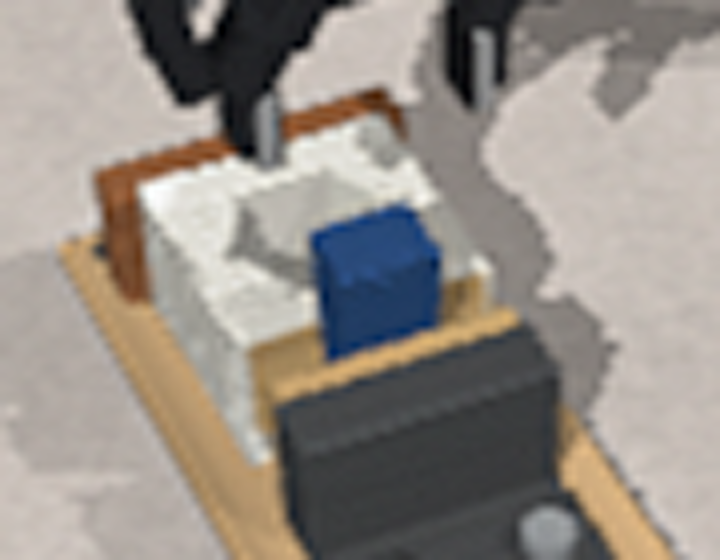

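The wedge stands alone in the middle of the slot, top face at crop pixel (375,240). I back off further and check that the mould moved about 4 mm and the wedge holds.

Request:
move_arm --increments '[{"tx": 0, "ty": 0, "tz": -2, "rx": 0, "ry": 0, "rz": 0, "gripper": 0.4}, {"tx": -2, "ty": 0, "tz": -3, "rx": 0, "ry": 0, "rz": 0, "gripper": 0.4}, {"tx": -4, "ty": 3, "tz": -3, "rx": 0, "ry": 0, "rz": 0, "gripper": 0.4}, {"tx": -4, "ty": 4, "tz": 0, "rx": 0, "ry": 0, "rz": 0, "gripper": 0.4}, {"tx": -4, "ty": 4, "tz": 0, "rx": 0, "ry": 0, "rz": 0, "gripper": 0.4}, {"tx": -4, "ty": 4, "tz": 0, "rx": 0, "ry": 0, "rz": 0, "gripper": 0.4}, {"tx": -2, "ty": 4, "tz": 0, "rx": 0, "ry": 0, "rz": 0, "gripper": 0.4}, {"tx": 0, "ty": 4, "tz": 0, "rx": 0, "ry": 0, "rz": 0, "gripper": 0.4}, {"tx": 0, "ty": 4, "tz": 0, "rx": 0, "ry": 0, "rz": 0, "gripper": 0.4}, {"tx": 0, "ty": 0, "tz": 0, "rx": 0, "ry": 0, "rz": 0, "gripper": 0.4}]'

```text
clock: 15.8
eef_pos: [283.8, -58.1, 259.7]
tcp_rot: [3.14, 0.001, -0.441]
contact_force: [0.7, -0.4, 0.4]
opening: 0.702
```

```bash
python3 - <<'E'
from h import *
np.set_printoptions(precision=1,suppress=True)
a=np.radians(-25);ex=np.array([np.cos(a),np.sin(a),0]);ey=np.array([-np.sin(a),np.cos(a),0]);O=np.array([556,95,84.])
out=[]
s=np.arange(-6,16,1.)
for c in("side","top"):
    p,d=r.grab_frame(c);cv2.imwrite(f"pics/{c}7.png",p[:,:,::-1])
    for n in(0,7):
        im=cv2.imread(f"pics/{c}{n}.png");g=im.mean(2).astype(np.float32)
        for Y in([24,28,32,36,40],[-40,-36,-32,-28,-24]):
            v=0
            for y in Y:
                q=np.array([proj(c,O+ex*t+ey*y) for t in s],np.float32);v=v+cv2.remap(g,q[:,1:2].copy(),q[:,0:1].copy(),1)[:,0]/5
            i=np.argmax(v>(v.min()+v.max())/2);print(c,n,Y[0],v.astype(int).tolist(),"edge~",s[i])
        rr,cc=map(int,proj(c,[575,88,90]));out.append(cv2.resize(im[rr-28:rr+28,cc-40:cc+40],(400,280),interpolation=cv2.INTER_CUBIC))
    print(c,"mould_back",[(round(x["confidence"],2),at_z(c,*x["location"],84)) for x in r.place_of("mould_back",c)[:1]])
cv2.imwrite("pics/cmp.png",np.vstack([np.hstack(out[:2]),np.hstack(out[2:])]))
# changes elsewhere on the table
for c in("side",):
    A=cv2.imread(f"pics/{c}0.png");B=cv2.imread(f"pics/{c}7.png");print(r.sense()["eef_pos"],r.sense()["contact_force"])
E
```

```text
side 0 24 [117, 115, 112, 110, 107, 108, 111, 122, 137, 156, 174, 189, 200, 205, 207, 207, 204, 201, 199, 199, 199, 199] edge~ 4.0
side 0 -40 [119, 118, 116, 114, 114, 115, 120, 128, 143, 161, 179, 195, 205, 213, 216, 215, 212, 209, 207, 204, 202, 199] edge~ 4.0
side 7 24 [124, 124, 123, 121, 118, 116, 113, 111, 109, 110, 113, 122, 135, 151, 166, 179, 186, 191, 193, 194, 193, 191] edge~ 8.0
side 7 -40 [119, 116, 114, 112, 110, 108, 107, 105, 103, 103, 104, 108, 113, 119, 126, 131, 135, 138, 137, 131, 125, 118] edge~ 8.0
side mould_back [(0.77, array([573.1,  84.2,  84. ]))]
top 0 24 [78, 73, 69, 66, 65, 64, 65, 67, 70, 75, 83, 92, 101, 111, 120, 126, 130, 131, 131, 131, 131, 130] edge~ 6.0
top 0 -40 [60, 56, 53, 50, 49, 50, 53, 59, 66, 74, 83, 93, 105, 115, 124, 129, 132, 132, 131, 131, 130, 130] edge~ 5.0
top 7 24 [76, 75, 76, 76, 76, 74, 73, 71, 70, 68, 67, 66, 68, 71, 77, 84, 92, 101, 109, 115, 120, 123] edge~ 11.0
top 7 -40 [66, 65, 64, 63, 60, 57, 53, 50, 49, 50, 51, 55, 59, 64, 71, 79, 88, 94, 100, 104, 106, 106] edge~ 9.0
top mould_back [(0.68, array([573.3,  85.2,  84. ]))]
[286.5 -54.6 260.2] [0.4 0.1 0.4]
```

View pics/cmp.png

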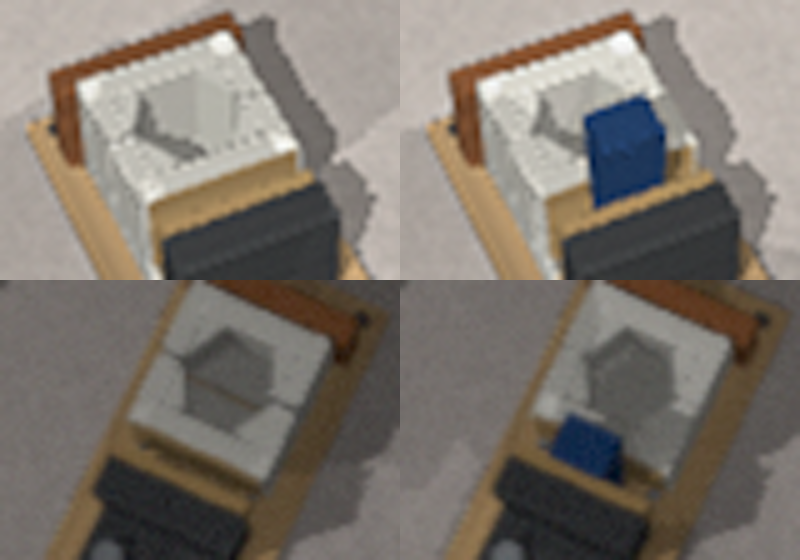

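View pics/side7.png

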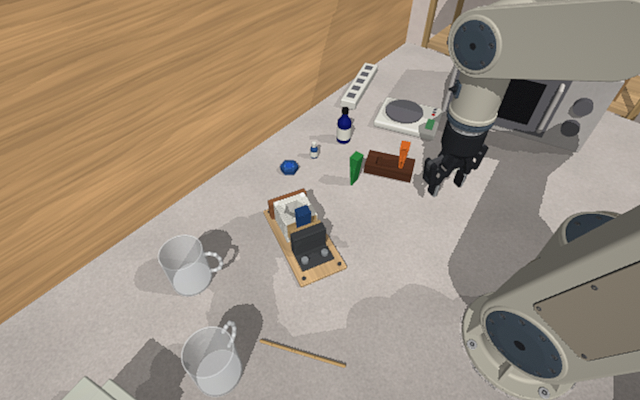

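The before/after crops show that the seam between the halves is gone, and the mould edge has moved 4–5 mm. The side view shows the orange wedge at (153,405) and the bystanders where they were, with the gripper well clear.

```bash
python3 -c "
from rig import r
print(r.sign_off(), r.sense()['clock'])"
```

```text
the job is handed in; nothing more can be done
the job is handed in; nothing more can be done
```

The blue wedge is locked in the slot and the mould is shut. I handed the job in at about 16 s on the robot's clock, against the 61 s limit.

I took the wedge from the rack and lowered it thin end first in 2–3 mm steps, feeling for the slot faces. At a foot depth of about 61 mm it came up against the stop. I then pressed in fractions of a millimetre to 15.5 N measured, about 17 N with the wedge's own weight, so well under 25 N.

**Last checks**
- **Tightness:** The wedge did not move between 11 and 15.5 N, and the pictures after release show it still in place.
- **Mould shut:** The seam between the halves is gone in the top view. The moving half's edge shifted about 4–5 mm by brightness profile. The coarser depth data showed only about 2.5 mm, and the network's point for that half moved about 3 to 6 mm; I put these down to pixel size.
- **Centring:** By the arm's position the wedge is in the middle of the slot to within about 1 mm. A rough mean from the depth picture differed by about 2 mm, because it mixes the wedge's side and top faces.
- **Everything else:** In the last side view the orange wedge, the green one and the other items were where they started, judged by eye. The gripper was clear and reading no force.

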